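Raise the sterilizer window to its airing mark

TASK

The steam sterilizer's cycle is over and the bottles inside need to dry: with your fingertips, push its sliding front window up from beneath the lip until the lip's upper edge is level with the marks on the two side cheeks, and leave it standing there. Only push, do not pinch the lip, and do not turn the timer knob or shift anything else on the tray or the dresser top.

Things in the scene. Friction and masses are not known exactly. Their poses are not given: they have to be found in the camera images.
- window (a joint): travel of the sliding window (clear, 252 mm wide, 0.4 kg) up its slope, in m: 0 closed, 0.065 with the lip's upper edge level with the marks, 0.095 at the top stop; starts at 0 to 0.03. The slope leans back 45 degrees from upright, its top away from the front. A hidden counterweight balances it: it stays where it is left and moves, up or down, under about 1 to 4 N
- lip (a point): grey lip on the window's lower edge, moving with it: a bar 240 mm wide, standing out 30 mm square to the window, 8 mm thick, with a 2 mm step on top set back 3 mm. Origin: middle of the outer edge of its underside. Axes: z up the slope, -x out of the window (forward, 45 degrees above level), y along the lip. The underside is the plane z = 0, x from 0 to 30 mm; below it is free space for the fingers
- lip_edge (a point): middle of the lip's upper edge (outer edge of the 236 mm wide step's upper face), 10 mm up the slope from the lip's underside; it is to be brought level with the marks. Axes as for the lip
- mark (a point): airing marks: a dark moulded line, 22 mm long, 3 mm thick, on the sloping front edge of each white side cheek, left and right of the window, with a small grey arrow below it. Origin: half-way between the two lines, at the middle of the window's width, on the plane of the cheeks' front edges. Axes as for the lip: z up the slope; lip_edge belongs at z = 0 in this frame
- sill (a point): middle of the top front edge of the base of the white steam sterilizer (fixed on the tray: 245 deep, 300 wide, 261 mm high; base 95 mm high with an upright front). From this edge the front slopes up and back for 225 mm; cheeks 22 mm wide flank the window, a fixed hood covers the upper 100 mm. The closed lip's underside is 15 mm up the slope from here. Axes: x level into the sterilizer, y to its left, z up
- timer (a joint): angle of the timer knob in rad, 0 at the start; grey, 34 mm across, standing 18 mm out of the base's front, 98 mm to the right (-y) of the sill's middle and 43 mm below it. Leave alone
- tray: bamboo tray, fixed, 420 (x) by 620 mm (y), floor 10 mm thick, rim 24 mm high, bow handles at both ends 50 mm high; origin at the centre of its underside. Carries the sterilizer and the bystanders
- pacifier0: right-hand (-y) one of a row of three along the tray's near edge: orange silicone pacifier, 20 g, standing teat up: 43 mm across its shield, 41 mm high; origin at the centre of its underside. Bystander: leave alone
- pacifier1: the middle one of the row: orange silicone pacifier, 20 g, standing teat up: 43 mm across its shield, 41 mm high; origin at the centre of its underside. Bystander: leave alone
- pacifier2: left-hand (+y) one of the row: orange silicone pacifier, 20 g, standing teat up: 43 mm across its shield, 41 mm high; origin at the centre of its underside. Bystander: leave alone
- ring_dish: pink ceramic ring dish with a cone in the middle, 100 mm across, 46 mm high, on the tray on one side of the sterilizer; origin at the centre of its underside. Bystander: leave alone
- canister: sealed clear acrylic canister with cotton buds, 94 mm across, 143 mm high with its knob, on the tray on the other side of the sterilizer; origin at the centre of its underside. Bystander: leave alone
- lotion: ivory bottle, 56 mm across, 150 mm high, on the dresser top right of the tray; origin at the centre of its underside. Bystander: leave alone
- hairbrush: small hairbrush with bamboo back, 170 mm long, lying bristles up on the dresser top left of the tray. Bystander: leave alone

How it is judged:
By the outcome, as a careful person would: the job done as asked, in the order asked, and still so for the second after the job is handed in, with the robot touching nothing.
It also fails if it takes over 35 s, if anything falls off the work surface, if the arm or the gripper's body presses on something with over 40 N, if the wrist force passes 120 N, or if a joint passes its speed limit or range.

ROBOT

A 6-joint arm with a two-finger parallel gripper is mounted at the origin on the work surface. World frame = base frame: x ahead of the robot, y to its left, z up, the work surface at z = 0. Lengths are in m, angles in rad, forces in N, time in s.
With the tool pointing down it reaches from about 0.275 to 0.825 m from the base axis. Payload 4.9 kg.
Tool frame: the origin (TCP) lies midway between the tips of the shut fingers; the grasp point (between the pads) lies 19 mm behind it (bot.grip_depth is the distance from the TCP to the grasp point, in m); y points along the fingers, x is the direction in which the jaws open and shut, and the axes are right-handed (so a half turn about y gives the same grasp; the last joint's range is limited). The gripper opens to 85 mm and grips with 20 to 120 N. Pads are 22 mm wide; open, the fingers measure 114 mm over their backs; the gripper's body (76 mm by 85 mm) begins 54 mm behind the grasp point. The pads swing forward as they close: fully open they stand 13 mm farther back than shut.
Start: joints at [0.97, 0.326, -0.193, 1.052, 0, 1.437], TCP at [0.248, 0.491, 0.231] pointing down, gripper open.
Joint ranges: [-2.65, 2.65], [-0.97, 1.79], [-1.3, 1.35], [-1.93, 2.1], [-1.47, 1.37], [-3.14, 3.14]. Speed limits (rad/s): [2.57, 2.57, 3.14, 3.14, 3.14, 3.14].

INTERFACE

Orientations are given as a unit quaternion [w, x, y, z].
In Python, from cell import bot gives the robot as it stands. Calls block until the motion is done:
- bot.move_pose(position, orientation): joint-space move of the TCP to a pose.
- bot.move_linear(position, speed=0.15, rotation=None, until_force=None): straight line of the TCP; rotation=None keeps the orientation; speed is the mean speed in m/s. With until_force (N) it stops when the force on the tool has changed by that much, and returns True; else False.
- bot.goto_joints(angles): joint-space move.
- bot.set_gripper(opening, grasp_force=None): opening from 0.0 (shut) to 1.0 (fully open); grasp_force is the grip in N (None keeps the last); returns when the fingers have stopped.
- bot.wait(seconds).
- bot.solve_ik(position, orientation): joint angles nearest the present ones, or None.
- bot.camera(name): name is "scene" or "side" or "wrist"; returns the picture (480x640x3 uint8, red, green, blue); there is no depth.
- bot.calibration(name): a dict with "mtx" (3x3 intrinsics, pixels), "extrinsics" (4x4, takes a point from world to camera coordinates); the wrist camera has in their place "hand_eye" (4x4, takes a point from camera to tool coordinates, whose origin is the TCP and whose axes are the tool frame's). Camera axes: x right, y down, z forward; pixel columns grow to the right and rows downward; lengths in m; the calibration is good to about 2 mm. A picture is of the moment at which its call begins: read the wrist's pose just before it. calibration takes no time and is no camera call.
A pose or a line that the arm cannot do raises bot.PlanningError and nothing moves.
- bot.close_job(): hands the job in, once; it reports no verdict.
Trained networks look in the newest picture that a camera, given by its name, has taken for a name from the list of things; names that differ only in an ending like _2 or _b are one class to them, and where a whole thing is asked for, a point or a joint stands for the part that bears it (a point fixed in the world has none). Each returns a list of dicts, best first, with "confidence" (0 to 1); they miss things now and then, are a little off and sometimes report something else, mostly with a low value. They report only what shows in the picture. A call takes as long as a camera call.
- bot.search_frame(camera, thing): "bbox" ([left, top, width, height] in pixels, round what is visible of it).
Readings, each from a call of its own:
- bot.read_clock(): time.
- bot.read_joint_positions(): joint angles.
- bot.read_joint_vel(): joint speeds.
- bot.read_joint_efforts(): joint torques, N m.
- bot.read_position(): TCP position.
- bot.read_tool_rot(): TCP orientation.
- bot.read_ft_force(): force on the tool from outside, world axes, zero at the start.
- bot.read_moment(): the same for the moment, N m.
- bot.read_gripper_width(): opening from 0.0 (shut) to 1.0 (fully open).
Only numpy, scipy, OpenCV 4.12 (cv2) and the standard library are available. Lean on these libraries where they do the work, as an engineer would, in place of code of your own. Each camera call takes 0.05 s, during which the arm holds its last target.

## Working session

There is one attempt and no reset: what is moved stays moved. The work goes in short steps, each a Python script; the robot and the scene stay as the last script left them, time stands still between calls to the robot, and variables do not carry over. Pictures are saved under pics/ and viewed, and the job is handed in when it is done.

```bash
mkdir -p pics; ls
python3 - <<'E'
from cell import bot
import cv2,numpy as np
for c in ["scene","side","wrist"]:
    im=bot.camera(c); cv2.imwrite(f"pics/{c}0.png",im[:,:,::-1])
    k=bot.calibration(c); print(c,{a:np.round(b,4).tolist() for a,b in k.items()})
    if c!="wrist":
        for t in ["lip","mark","sill","timer","tray","window","canister","ring_dish","pacifier1"]:
            r=bot.search_frame(c,t); print(t,[(np.round(q["bbox"]).tolist(),round(q["confidence"],2)) for q in r[:3]])
print(bot.read_clock(),bot.read_tool_rot())
E
```

```text
pics
scene {'mtx': [[478.9822, 0.0, 323.934], [0.0, 478.9822, 238.1713], [0.0, 0.0, 1.0]], 'extrinsics': [[-0.6497, 0.7602, -0.0016, 0.3667], [0.4093, 0.348, -0.8434, -0.1004], [-0.6406, -0.5486, -0.5372, 1.9679], [0.0, 0.0, 0.0, 1.0]]}
lip [([268.0, 228.0, 58.0, 35.0], 0.59)]
mark [([206.0, 213.0, 135.0, 119.0], 0.88)]
sill [([203.0, 213.0, 134.0, 119.0], 0.86)]
timer []
tray [([183.0, 225.0, 220.0, 141.0], 0.6)]
window [([269.0, 229.0, 62.0, 35.0], 0.9)]
canister [([348.0, 261.0, 33.0, 48.0], 0.89)]
ring_dish []
pacifier1 [([334.0, 253.0, 12.0, 12.0], 0.68)]
side {'mtx': [[566.8532, 0.0, 325.6996], [0.0, 566.8532, 241.1965], [0.0, 0.0, 1.0]], 'extrinsics': [[0.7656, -0.6432, 0.0119, -0.416], [-0.3662, -0.451, -0.8139, 0.3067], [0.5289, 0.6188, -0.5808, 1.27], [0.0, 0.0, 0.0, 1.0]]}
lip [([333.0, 189.0, 86.0, 66.0], 0.61)]
mark [([326.0, 149.0, 146.0, 150.0], 0.6)]
sill [([322.0, 147.0, 152.0, 152.0], 0.95)]
timer [([378.0, 271.0, 10.0, 17.0], 0.52)]
tray [([245.0, 212.0, 272.0, 166.0], 0.68)]
window [([335.0, 192.0, 86.0, 65.0], 0.78)]
canister [([281.0, 202.0, 35.0, 49.0], 0.9)]
ring_dish [([418.0, 307.0, 43.0, 31.0], 0.63)]
pacifier1 [([342.0, 300.0, 18.0, 17.0], 0.72), ([323.0, 286.0, 17.0, 16.0], 0.6), ([302.0, 272.0, 18.0, 17.0], 0.5)]
wrist {'mtx': [[373.2367, 0.0, 317.9223], [0.0, 373.2367, 232.96], [0.0, 0.0, 1.0]], 'hand_eye': [[1.0, -0.0001, 0.0005, -0.0004], [-0.0005, -0.3233, 0.9463, -0.1435], [0.0, -0.9463, -0.3233, 0.0841], [0.0, 0.0, 0.0, 1.0]]}
1.05 [ 0.60209333 -0.6020792  -0.37080192  0.3707967 ]
```

View pics/scene0.png

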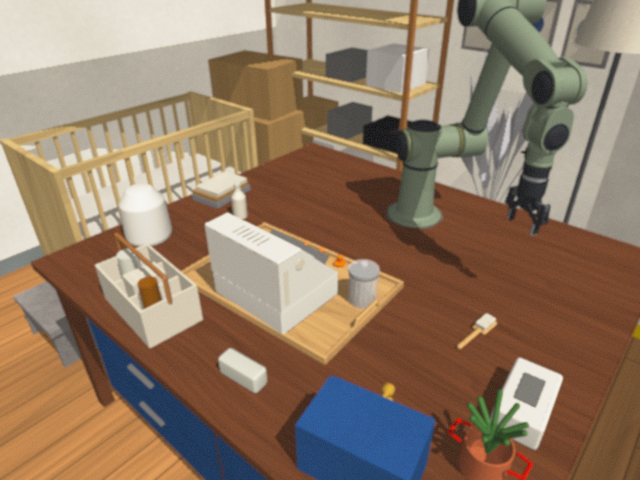

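View pics/side0.png

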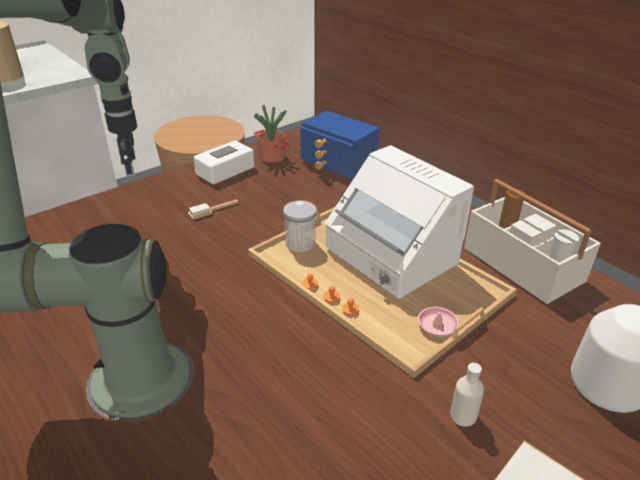

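View pics/wrist0.png

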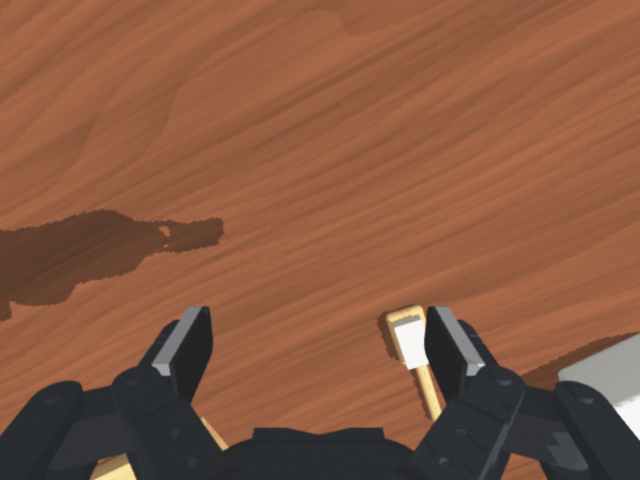

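Run:
```python
import cv2
im=cv2.imread("pics/side0.png"); cv2.imwrite("pics/side0c.png",cv2.resize(im[135:335,295:495],None,fx=3,fy=3,interpolation=cv2.INTER_CUBIC))
```

```text
(no output)
```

View pics/side0c.png

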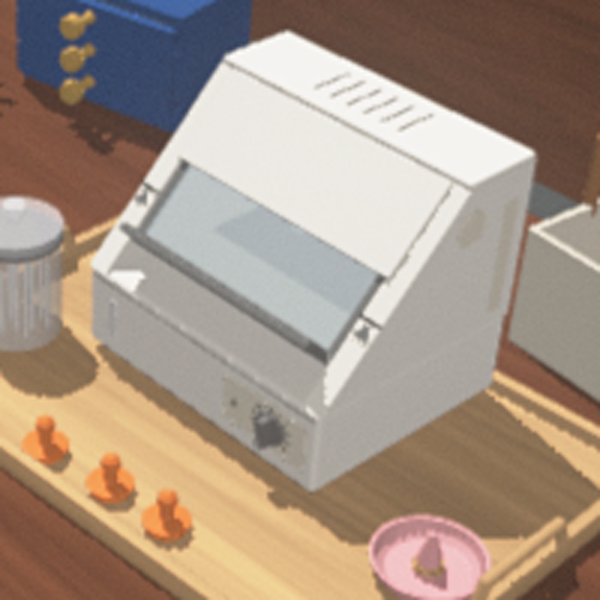

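The side view shows the sterilizer front: sill corners near (327,223) and (402,273), marks near (343,197) and (417,243), and the lip about halfway between sill and marks. The timer knob is near (384,277) and the pacifiers near (310,281), (331,294) and (350,306). The scene camera only sees the back. I'll fit the sterilizer's pose from these corners.

```bash
cat > h.py <<'E'
import numpy as np,cv2
from scipy.optimize import least_squares
s=np.sqrt(.5)
def slope(u,y,n=0): return [s*u-s*n,y,s*u+s*n]   # sill frame: u up slope, n outward
def toworld(p,q):
    x,y,th,z=q; c,d=np.cos(th),np.sin(th)
    P=np.atleast_2d(np.array(p,float)); return np.c_[x+c*P[:,0]-d*P[:,1], y+d*P[:,0]+c*P[:,1], z+P[:,2]]
def proj(P,K,E):
    P=np.atleast_2d(P)@E[:3,:3].T+E[:3,3]; return (P/P[:,2:])[:,:2]@K[:2,:2].T+K[:2,2]
E
cat > fit.py <<'E'
from h import *
from cell import bot
k=bot.calibration("side");K,E=np.array(k["mtx"]),np.array(k["extrinsics"])
c=lambda u,v:(295+u/3,135+v/3)
pts=[([0,-.15,-.095],c(314,489)),([0,.15,-.095],c(97,335)),([0,-.15,0],c(321,412)),([0,.15,0],c(95,266)),([.245,-.15,-.095],c(497,382)),
 (slope(.09,.139),c(145,187)),(slope(.09,-.139),c(369,325))]
A=[p for p,_ in pts];B=np.array([b for _,b in pts])
f=lambda q:(proj(toworld(A,[*q,.105]),K,E)-B).ravel()
r=least_squares(f,[.55,-.1,-.3],loss="soft_l1");q=[*r.x,.105]
print(np.round(q,4));print(np.round(r.fun.reshape(-1,2),1))
for nm,uv in [("L",c(124,229)),("R",c(325,357))]:
  # lip ends: y=±.12, n unknown -> solve u for n guesses
  y=.12 if nm=="L" else -.12
  g=lambda a:(proj(toworld([slope(a[0],y,a[1])],q),K,E)-np.array(uv)).ravel()
  t=least_squares(g,[.05,.02]);print(nm,np.round(t.x,4),np.round(t.fun,1))
# pacifiers etc
for t,z in [("pacifier1",.03),("ring_dish",.03),("canister",.08)]:
  for d in bot.search_frame("side",t)[:3]:
    b=d["bbox"];uv=np.array([b[0]+b[2]/2,b[1]+b[3]/2,1]);ray=E[:3,:3].T@np.linalg.inv(K)@uv;o=-E[:3,:3].T@E[:3,3]
    print(t,np.round(o+ray*(z-o[2])/ray[2],3))
E
python3 fit.py
```

```text
[ 0.6314 -0.0441 -0.0037  0.105 ]
[[-0.4  2.7]
 [-1.7  1.1]
 [ 0.6 -0.2]
 [-0.7 -2.9]
 [-0.9  2. ]
 [ 2.8 -1.5]
 [ 1.4 -3. ]]
L [0.0379 0.0215] [0. 0.]
R [ 0.0394 -0.0039] [-0. -0.]
pacifier1 [ 0.498 -0.151  0.03 ]
pacifier1 [ 0.497 -0.077  0.03 ]
pacifier1 [ 0.49  -0.004  0.03 ]
ring_dish [ 0.632 -0.325  0.03 ]
canister [0.577 0.161 0.08 ]
```

```bash
cat >> h.py <<'E'
from scipy.spatial.transform import Rotation as Ro
def toolR(th,lean=45):
    a=np.radians(lean); Y=np.array([np.cos(a),0,-np.sin(a)]);X=np.array([0,-1.,0]);Z=np.cross(X,Y)
    return Ro.from_euler("z",th).as_matrix()@np.c_[X,Y,Z]
def quat(R):
    q=Ro.from_matrix(R).as_quat(); return [q[3],q[0],q[1],q[2]]
def wristcam(bot):
    k=bot.calibration("wrist");p=np.array(bot.read_position());w=bot.read_tool_rot()
    T=np.eye(4);T[:3,:3]=Ro.from_quat([w[1],w[2],w[3],w[0]]).as_matrix();T[:3,3]=p
    return np.array(k["mtx"]),np.linalg.inv(T@np.array(k["hand_eye"]))
E
python3 - <<'E'
from h import *
from cell import bot
R=toolR(0);p=np.array([.642,-.044,.144])-.15*R[:,1]
q=bot.solve_ik(p,quat(R));print(q, bot.solve_ik([.642,-.044,.144],quat(R)), bot.solve_ik([.71,-.044,.21],quat(R)))
bot.set_gripper(0.0); bot.move_pose(p,quat(R))
K,E=wristcam(bot);im=bot.camera("wrist");cv2.imwrite("pics/w1.png",im[:,:,::-1]);np.savez("w1.npz",K=K,E=E)
print(np.round(bot.read_position(),3),bot.read_clock(),bot.read_ft_force())
for t in ["lip","mark","sill","window","timer"]:
    print(t,[(np.round(d["bbox"]).tolist(),round(d["confidence"],2)) for d in bot.search_frame("wrist",t)[:3]])
E
```

```text
[-0.36509251 -0.14438973 -1.01841236 -0.05455999  0.25522422  2.87762353] [-0.2747841   0.2834987  -0.95037768 -0.42936385  0.19306286  2.94482757] [-0.23715154  0.25366107 -0.72407281 -0.17814361  0.16689777  2.97232058]
[ 0.536 -0.043  0.25 ] 4.175 [0.48725814 0.19207698 0.65012935]
lip [([162.0, 99.0, 324.0, 123.0], 0.96)]
mark [([114.0, 0.0, 419.0, 296.0], 0.92)]
sill [([112.0, 0.0, 420.0, 298.0], 0.65)]
window [([165.0, 100.0, 321.0, 120.0], 0.88), ([404.0, 266.0, 38.0, 28.0], 0.71)]
timer [([404.0, 267.0, 35.0, 25.0], 0.93), ([162.0, 100.0, 321.0, 122.0], 0.55)]
```

View pics/w1.png

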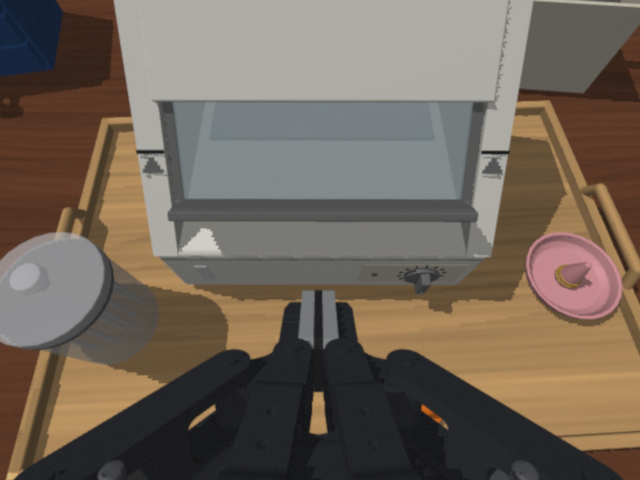

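The wrist view shows both mark lines at row ~152, the lip spanning columns 168 to 476 at rows 203-220, and the sill edge at row ~257. I'll zoom in to pick points for the refit.

Run:
```python
import cv2
im=cv2.imread("pics/w1.png")
a=cv2.resize(im[135:305,110:240],None,fx=3,fy=3,interpolation=cv2.INTER_CUBIC);b=cv2.resize(im[135:305,400:530],None,fx=3,fy=3,interpolation=cv2.INTER_CUBIC)
cv2.imwrite("pics/w1c.png",cv2.hconcat([a,b]))
```

```text
(no output)
```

View pics/w1c.png

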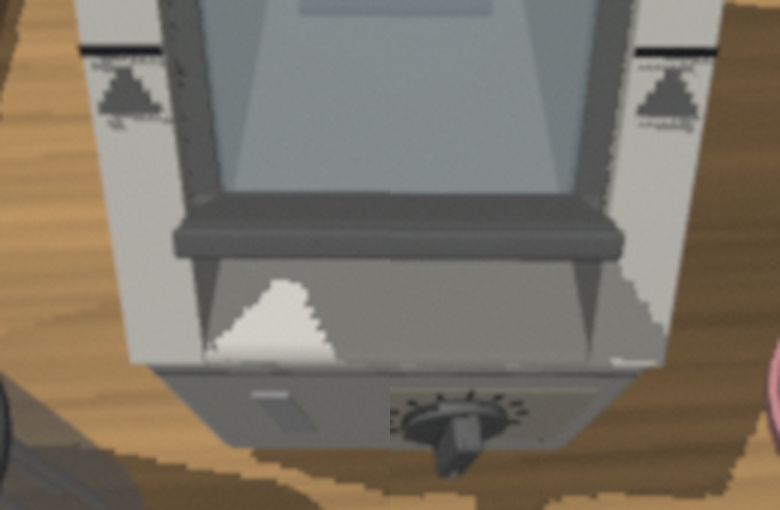

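```bash
cat > fit2.py <<'E'
from h import *
d=np.load("w1.npz");K,E=d["K"],d["E"]
L=lambda u,v:(110+u/3,135+v/3);Rr=lambda u,v:(400+(u-390)/3,135+v/3)
pts=[(slope(.09,.15),L(80,49)),(slope(.09,.128),L(160,49)),(slope(.09,-.15),Rr(717,52)),(slope(.09,-.128),Rr(636,52)),
([0,.15,0],L(131,362)),([0,-.15,0],Rr(662,365)),([0,.15,-.095],L(232,447)),([0,-.15,-.095],Rr(565,447))]
A=[p for p,_ in pts];B=np.array([b for _,b in pts])
lipB=np.array([L(176,233),Rr(623,235),L(178,256),Rr(622,258)])
def f(a):
    q=a[:4];u,n=a[4:]
    lp=[slope(u+.008,.12,n),slope(u+.008,-.12,n),slope(u,.12,n),slope(u,-.12,n)]
    return np.r_[(proj(toworld(A,q),K,E)-B).ravel(),(proj(toworld(lp,q),K,E)-lipB).ravel(),(q[3]-.105)/.002]
r=least_squares(f,[.631,-.044,0,.105,.04,.02],loss="soft_l1",x_scale=.01)
print(np.round(r.x,4));print(np.round(f(r.x)[:-1].reshape(-1,2),1))
np.save("pose.npy",r.x)
print("lip underside outer", toworld(slope(r.x[4],0,r.x[5]),r.x[:4]))
E
python3 fit2.py
```

```text
[ 0.6214 -0.0473 -0.0015  0.1058  0.0393  0.0273]
[[ 0.7  0.1]
 [ 1.2  0.2]
 [-0.  -0.1]
 [-0.3 -0.2]
 [-0.6 -0.9]
 [ 1.4 -1. ]
 [-0.5  4. ]
 [-2.   4.7]
 [-0.4 -1.1]
 [ 0.4 -1.1]
 [ 0.3  1.1]
 [-0.7  1.1]]
lip underside outer [[ 0.62993112 -0.04732283  0.15290701]]
```

```bash
sed -i 's/,(\[0,.15,-.095\],L(232,447)),(\[0,-.15,-.095\],Rr(565,447))//' fit2.py; sed -i 's/^(\[0,.15,0\]/([0,.15,0]/; ' fit2.py; sed -i 's/,$/,/' fit2.py
python3 - <<'E'
s=open('fit2.py').read()
i=s.find(',([0,.15,-.095]')
if i>0: j=s.find(']\nA=',i); s=s[:i]+s[j:]
open('fit2.py','w').write(s)
E
python3 fit2.py
cat > go1.py <<'E'
from h import *
from cell import bot
a=np.load("pose.npy");q=a[:4];R=toolR(q[2]);rot=quat(R)
W=lambda u,n:toworld(slope(u,0,n),q)[0]
ul=a[4]; u0=ul-.011-.011
print(bot.solve_ik(W(u0,.09),rot) is not None, bot.solve_ik(W(.075,.012),rot))
bot.move_linear(W(u0,.07),speed=.12,rotation=rot)
F0=np.array(bot.read_ft_force())
print("hit",bot.move_linear(W(u0,.012),speed=.06,until_force=6))
print(np.round(np.array(bot.read_ft_force())-F0,2),bot.read_position(),W(u0,.012),bot.read_clock())
K,E=wristcam(bot);im=bot.camera("wrist");cv2.imwrite("pics/w2.png",im[:,:,::-1]);np.savez("w2.npz",K=K,E=E)
im=bot.camera("side");cv2.imwrite("pics/s2.png",cv2.resize(im[135:335,295:495,::-1],None,fx=3,fy=3,interpolation=cv2.INTER_CUBIC))
E
python3 go1.py
```

```text
[ 0.621  -0.0472 -0.0017  0.1059  0.0395  0.0269]
[[ 0.3  0.3]
 [ 0.9  0.4]
 [ 0.1  0.2]
 [-0.3  0.1]
 [-1.  -0.5]
 [ 1.4 -0.6]
 [-0.5 -1.1]
 [ 0.2 -1. ]
 [ 0.1  1.1]
 [-0.9  1.2]]
lip underside outer [[ 0.6299453  -0.04717848  0.15288277]]
True [-0.26665936  0.26482554 -0.87218298 -0.33385753  0.18622654  2.95205013]
hit False
[-0.66 -0.77  0.1 ] [ 0.62480341 -0.04712963  0.12697636] [ 0.62490991 -0.04716979  0.12680547] 6.4833
```

View pics/w2.png

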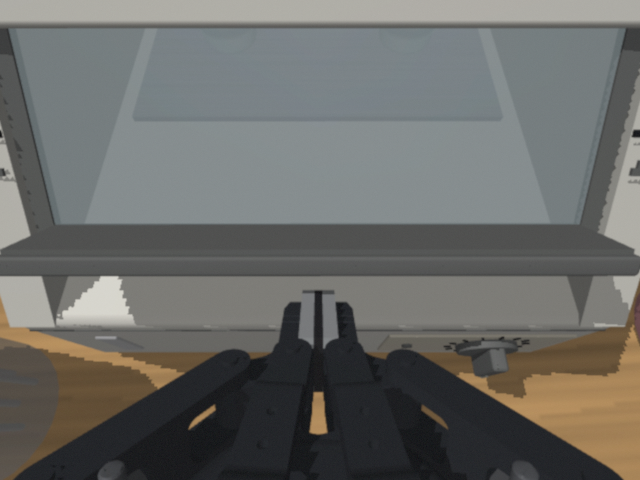

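View pics/s2.png

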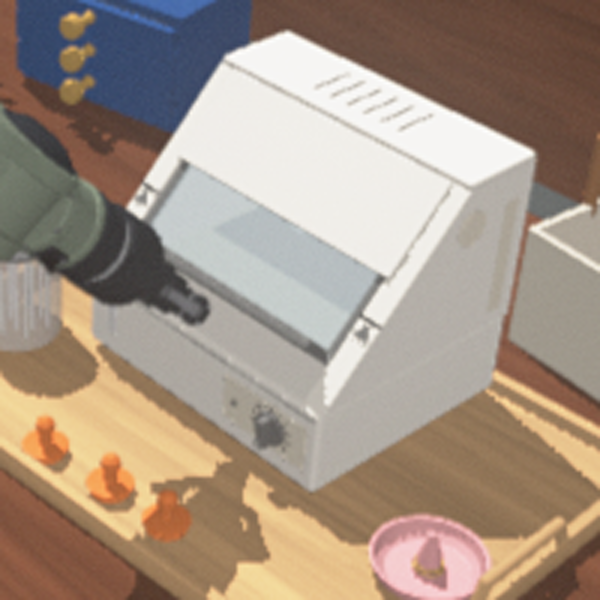

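The fingers are below the lip and clear of it: tips at (318,292), lip's lower front edge at row ~275. Next I'll check the model against this close view.

Run:
```python
from h import *
a=np.load("pose.npy");q=a[:4];u,n=a[4:]
d=np.load("w2.npz");K,E=d["K"],d["E"]
for nm,p in dict(sill=[0,0,0],under=slope(u,0,n),top=slope(u+.008,0,n),step=slope(u+.01,0,n-.003),markL=slope(.09,.128),markR=slope(.09,-.128),hood=slope(.125,0)).items(): print(nm,np.round(proj(toworld(p,q),K,E),1))
im=cv2.imread("pics/w2.png"); print(im[245:335:1,250].mean(1).astype(int).tolist())
im=cv2.imread("pics/w1.png"); print(im[195:265:1,250].mean(1).astype(int).tolist())
```

```text
sill [[318.1 326.2]]
under [[318.1 275.8]]
top [[318.1 256.3]]
step [[318.1 248.4]]
markL [[  2.3 133.9]]
markR [[634.  133.8]]
hood [[318.1  37.5]]
[82, 80, 79, 81, 83, 85, 85, 86, 86, 83, 81, 87, 94, 101, 98, 94, 89, 88, 87, 87, 87, 87, 86, 85, 85, 84, 85, 84, 81, 75, 76, 103, 120, 123, 122, 123, 121, 122, 122, 123, 123, 123, 122, 124, 123, 122, 123, 124, 123, 123, 123, 122, 123, 122, 122, 122, 122, 123, 122, 122, 123, 123, 123, 122, 122, 121, 121, 123, 123, 122, 122, 122, 124, 123, 125, 124, 124, 124, 124, 118, 115, 112, 109, 104, 90, 73, 89, 102, 104, 103]
[136, 135, 135, 118, 92, 79, 78, 78, 78, 78, 78, 79, 79, 81, 83, 85, 86, 93, 90, 87, 85, 86, 84, 84, 82, 78, 98, 116, 118, 120, 120, 119, 120, 120, 119, 121, 118, 120, 121, 119, 120, 120, 120, 120, 120, 119, 119, 121, 119, 120, 118, 120, 120, 119, 120, 120, 121, 121, 122, 119, 117, 110, 104, 96, 84, 92, 99, 99, 100, 99]
```

The model agrees within about 1 px. Pushing most of the way now.

```bash
cat > go2.py <<'E'
import sys
from h import *
from cell import bot
a=np.load("pose.npy");q=a[:4];R=toolR(q[2])
W=lambda u,n:toworld(slope(u,0,n),q)[0]
n=float(sys.argv[3]) if len(sys.argv)>3 else .012
tag=sys.argv[2]
print("hit",bot.move_linear(W(float(sys.argv[1]),n),speed=.03,until_force=25))
S=toworld(slope(1,0),[0,0,q[2],0])[0]
print("F upslope",np.round(np.array(bot.read_ft_force())@S,2),np.round(bot.read_ft_force(),2),np.round(np.array(bot.read_position())-W(float(sys.argv[1]),n),4),bot.read_clock())
K,E=wristcam(bot);im=bot.camera("wrist");cv2.imwrite(f"pics/{tag}.png",im[:,:,::-1]);np.savez(tag+".npz",K=K,E=E)
for nm,p in dict(markL=slope(.09,.128),markR=slope(.09,-.128),hood=slope(.125,0)).items(): print(nm,np.round(proj(toworld(p,q),K,E),1))
g=im[:,250].mean(1); print([(u,round(float(proj(toworld(slope(u,.0,a[5]),q),K,E)[0,1]),1)) for u in (.06,.065,.07,.075,.08,.088)])
E
python3 go2.py .060 w3
```

```text
hit False
F upslope -2.1 [-0.89 -0.68 -2.08] [0.0002 0.     0.0002] 8.15
markL [[ 28.2 233.8]]
markR [[608.  233.8]]
hood [[318.  153.3]]
[(0.06, 326.7), (0.065, 315.7), (0.07, 304.5), (0.075, 293.1), (0.08, 281.4), (0.088, 262.1)]
```

View pics/w3.png

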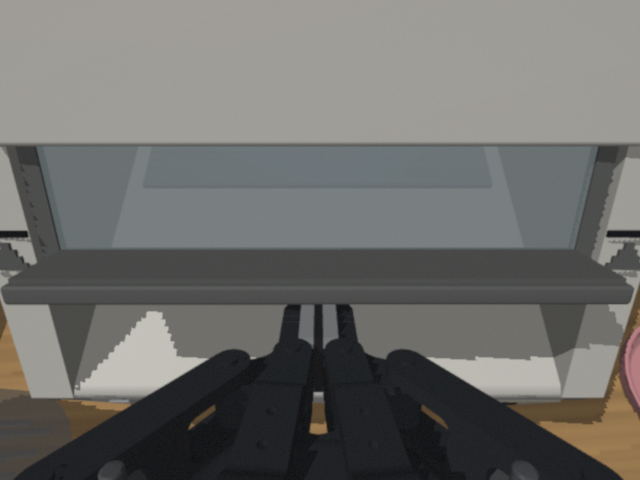

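Contact made: the lip's underside is at row ~302, giving u≈0.071, which matches fingertip u + 11 mm. About 9 mm remain, so I'll push to just short of that.

```bash
python3 go2.py .068 w4
cat > meas.py <<'E'
import sys
from h import *
tag=sys.argv[1]
a=np.load("pose.npy");q=a[:4];d=np.load(tag+".npz");K,E=d["K"],d["E"];im=cv2.imread(f"pics/{tag}.png").mean(2)
f=lambda u,n:proj(toworld(slope(u,0,n),q),K,E)[0,1]
r0=int(f(.08,a[5]));
for c in (150,250,400,500): print(c,r0-34,im[r0-34:r0+12,c-3:c+4].mean(1).astype(int).tolist())
print("pred at goal: under",f(.08,a[5]),"bartop",f(.088,a[5]),"step",f(.09,a[5]-.003),"px/mm",f(.08,a[5])-f(.081,a[5]),"mark",f(.09,0))
E
python3 meas.py w4; python3 -c "
import cv2
im=cv2.imread('pics/w4.png')[170:330]
cv2.imwrite('pics/w4c.png',cv2.vconcat([cv2.resize(im[:,:200],None,fx=4,fy=4)[:300*2],]))"
```

```text
hit False
F upslope -1.92 [-1.2  -0.39 -1.52] [0.0008 0.     0.0009] 8.6167
markL [[ 33.3 252.4]]
markR [[602.9 252.7]]
hood [[318.1 174.9]]
[(0.06, 345.6), (0.065, 335.0), (0.07, 324.3), (0.075, 313.2), (0.08, 302.0), (0.088, 283.4)]
150 267 [70, 70, 70, 70, 70, 70, 70, 70, 70, 70, 70, 72, 75, 75, 75, 75, 72, 71, 74, 82, 88, 87, 83, 79, 78, 77, 76, 76, 76, 75, 75, 75, 75, 74, 74, 69, 64, 88, 106, 108, 108, 107, 107, 108, 107, 108]
250 267 [70, 70, 71, 70, 70, 70, 70, 71, 70, 70, 70, 72, 74, 75, 75, 75, 73, 71, 74, 82, 87, 87, 83, 79, 77, 77, 77, 77, 76, 75, 76, 75, 74, 74, 74, 69, 64, 88, 106, 108, 108, 107, 108, 108, 108, 108]
400 267 [70, 70, 70, 71, 71, 70, 70, 71, 70, 70, 70, 73, 74, 75, 75, 75, 73, 71, 75, 82, 86, 86, 82, 79, 77, 76, 77, 76, 76, 75, 75, 74, 74, 73, 72, 68, 63, 87, 106, 108, 108, 108, 107, 108, 108, 107]
500 267 [70, 70, 71, 70, 70, 70, 69, 71, 70, 70, 70, 72, 75, 75, 75, 74, 73, 72, 75, 82, 85, 85, 81, 79, 77, 77, 76, 76, 75, 75, 74, 74, 74, 73, 73, 67, 62, 88, 105, 108, 108, 108, 108, 108, 107, 107]
pred at goal: under 301.97710528973346 bartop 283.4302200751025 step 275.31908555614683 px/mm 2.2825060809018964 mark 252.56674077729576
```

View pics/w4c.png

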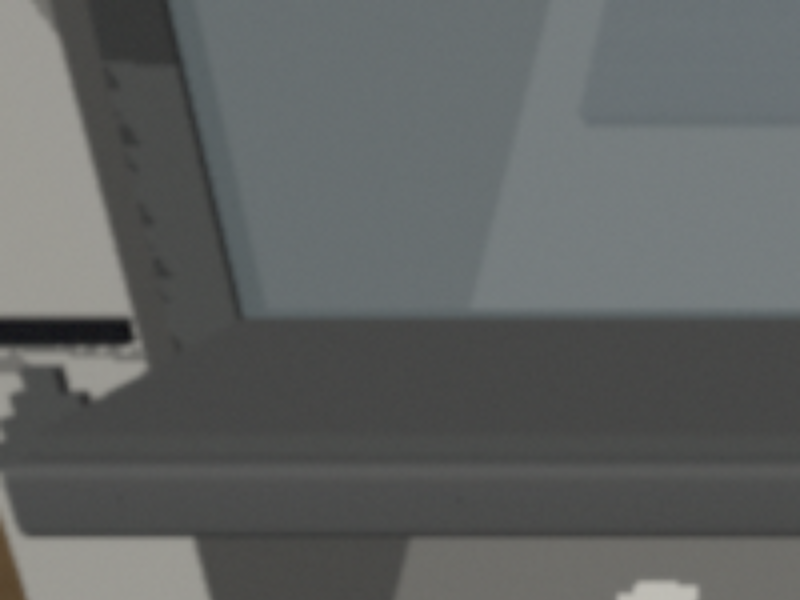

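The lip is at row ~304 against a goal of 302, so roughly 1 mm is left. I'll back off and look from a point straight above the marks along the slope's normal, where there is no parallax.

```bash
cat > view.py <<'E'
import sys
from h import *
from cell import bot
tag=sys.argv[1]
a=np.load("pose.npy");q=a[:4];W=lambda u,n:toworld(slope(u,0,n),q)[0]
print(bot.read_position(),W(.068,.012))
bot.move_linear(W(.055,.012),speed=.05)
bot.move_linear(W(.030,.08),speed=.12)
bot.move_linear(W(.006,.15),speed=.15); bot.wait(.2)
K,E=wristcam(bot);im=bot.camera("wrist");cv2.imwrite(f"pics/{tag}.png",im[:,:,::-1]);np.savez(tag+".npz",K=K,E=E)
s=bot.camera("side");cv2.imwrite(f"pics/{tag}s.png",cv2.resize(s[135:335,295:495,::-1],None,fx=3,fy=3,interpolation=cv2.INTER_CUBIC))
C=-E[:3,:3].T@E[:3,3];d=C-W(0,0);print("cam u,n",(d[0]+d[2])*.7071,(d[2]-d[0])*.7071,bot.read_clock())
for nm,p in dict(markL=slope(.09,.139),markR=slope(.09,-.139),step=slope(.09,0,a[5]-.003),under=slope(.08,0,a[5]),px=slope(.091,0,a[5]-.003)).items(): print(nm,np.round(proj(toworld(p,q),K,E),1))
c=im[75:145];a4=cv2.resize(c[:,90:260],None,fx=4,fy=4,interpolation=cv2.INTER_CUBIC);b4=cv2.resize(c[:,380:550],None,fx=4,fy=4,interpolation=cv2.INTER_CUBIC)
cv2.imwrite(f"pics/{tag}c.png",cv2.vconcat([a4,b4])[:,:,::-1])
g=im.mean(2)
for c in (200,318,420): print(c,90,g[90:135,c-4:c+5].mean(1).astype(int).tolist())
for c in (145,155,478,490,500): print(c,85,g[85:120,c-1:c+2].mean(1).astype(int).tolist())
E
python3 view.py w5
```

```text
[ 0.66144834 -0.04722575  0.16340915] [ 0.66061239 -0.04723143  0.16250801]
cam u,n 0.0892930289848156 0.2931640238368963 10.7667
markL [[131.1 104.5]]
markR [[505.4 104.5]]
step [[318.2 104.4]]
under [[318.2 119.9]]
px [[318.2 102.9]]
200 90 [128, 128, 128, 128, 128, 126, 127, 126, 126, 125, 123, 123, 125, 128, 112, 88, 84, 85, 89, 90, 86, 86, 85, 85, 84, 83, 83, 80, 71, 68, 98, 116, 118, 118, 118, 118, 118, 118, 118, 118, 118, 118, 118, 119, 119]
318 90 [125, 126, 126, 126, 126, 126, 126, 125, 125, 123, 121, 120, 123, 128, 113, 89, 86, 88, 91, 89, 87, 86, 85, 85, 84, 83, 82, 79, 71, 76, 102, 117, 118, 118, 118, 118, 119, 118, 119, 119, 118, 118, 118, 119, 119]
420 90 [123, 124, 124, 124, 124, 124, 123, 124, 123, 121, 120, 119, 122, 127, 112, 88, 85, 88, 91, 89, 86, 85, 84, 83, 83, 81, 80, 77, 70, 76, 102, 117, 118, 119, 118, 118, 118, 119, 119, 118, 118, 119, 118, 119, 119]
145 85 [81, 83, 85, 86, 90, 91, 95, 99, 102, 104, 107, 110, 115, 122, 126, 130, 133, 110, 75, 76, 83, 83, 85, 89, 90, 87, 86, 86, 85, 84, 83, 82, 81, 73, 81]
155 85 [84, 84, 84, 84, 83, 84, 83, 85, 84, 84, 84, 83, 84, 83, 84, 84, 84, 84, 84, 84, 83, 83, 85, 89, 89, 87, 86, 83, 82, 83, 83, 83, 81, 72, 61]
478 85 [85, 86, 85, 84, 83, 83, 83, 83, 84, 83, 83, 84, 83, 84, 84, 84, 84, 84, 83, 84, 83, 85, 87, 91, 88, 85, 86, 84, 83, 81, 80, 80, 78, 68, 62]
490 85 [121, 122, 124, 125, 126, 127, 128, 132, 137, 136, 138, 144, 145, 146, 149, 151, 149, 123, 88, 85, 84, 84, 89, 90, 89, 86, 85, 84, 82, 82, 81, 80, 77, 72, 95]
500 85 [168, 168, 168, 169, 168, 168, 168, 167, 168, 167, 168, 168, 167, 168, 168, 168, 163, 122, 52, 29, 37, 84, 139, 160, 148, 126, 123, 133, 132, 123, 103, 85, 83, 82, 83]
```

```bash
sleep 1
```

```text
(no output)
```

View pics/w5.png

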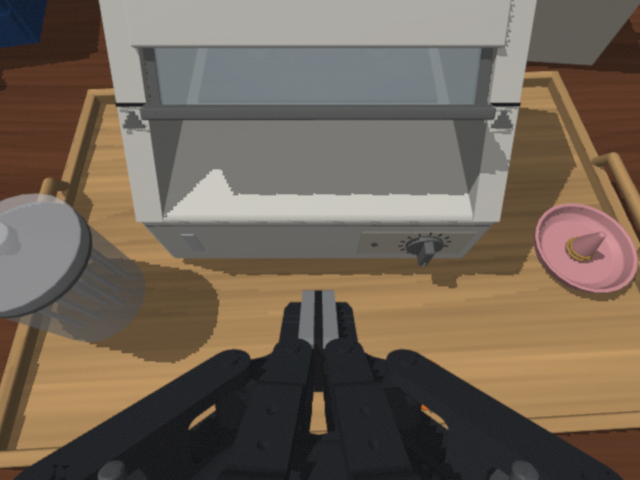

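View pics/w5c.png

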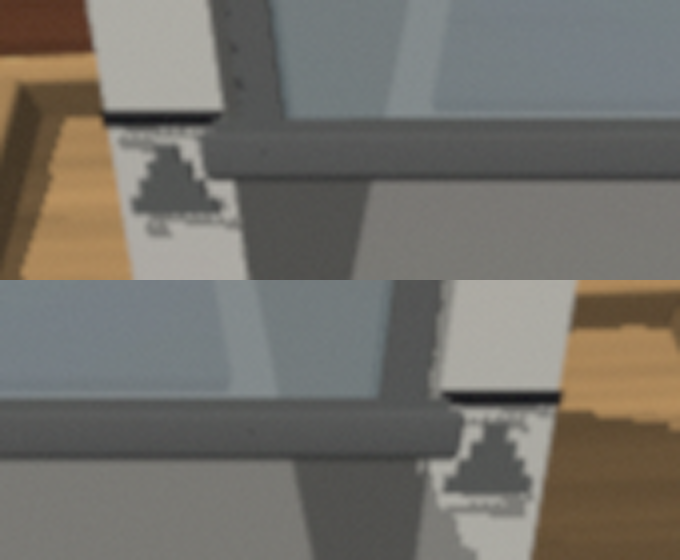

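View pics/w5s.png

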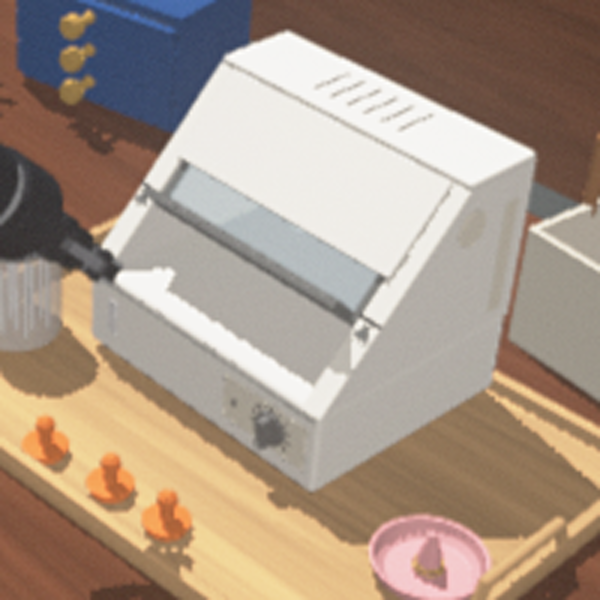

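From straight above the marks, the mark lines are centred at row ~104.2 and the lip's upper edge is at ~104.5. Its underside is at ~119.8 against 119.9 predicted at the goal. At 1.5 px/mm that is within about 0.5 mm. In the side view the lip lines up with both marks, and the pacifiers and knob are unchanged. The fingers are clear, so I'm handing in.

Run:
```python
from cell import bot
print(bot.read_ft_force(),bot.read_clock()); bot.close_job()
```

```text
[-0.91857859  0.43162607 -0.75450151] 10.7667
the job is handed in; nothing more can be done
```

I pushed the window up from beneath the lip with the shut fingertips, without pinching it. It now stands with the lip's upper edge level with the side marks, to within about 0.5 mm. I then backed the fingers off and handed in at 10.8 s.

- **Final check, straight-on view:** the lip edge sits at row ~104.5 and the marks at ~104.2, at 1.5 px/mm. The fingertip position at the end of the push puts the lip's underside at 80.2 mm up the slope, against a goal of 80 mm.
- **Disagreement:** the earlier close-up, taken with the fingers still under the lip, read about 1 mm low. I trusted the straight-on view because it has no parallax.
- **Forces:** about 2 N along the slope at the two checks while the fingers were under the lip.
- **Bystanders:** in the last pictures the timer knob, pacifiers, ring dish and canister looked as they did before. I did not check the lotion and hairbrush again after the first pictures.
- **Fit:** the base's bottom corners fitted the stated dimensions poorly (about 4 px off), so I left them out of the pose fit.

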